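# Slide the infuser tube into the teapot's slanted neck to the red band

## Robot

A 6-joint arm with a two-finger parallel gripper is mounted at the origin on the work surface. World frame = base frame: x ahead of the robot, y to its left, z up, the work surface at z = 0. Lengths are in m, angles in rad, forces in N, time in s.
With the tool pointing down it reaches from about 0.375 to 0.975 m from the base axis. Payload 3.8 kg.
Tool frame: the origin (TCP) lies at the very end of the fingers, on their centre line; the grasp point (between the pads) lies 19 mm behind it; z points along the fingers, y is the line along which they close (so a half turn about z gives the same grasp; the last joint's range is limited). The gripper opens to 85 mm and grips with 20 to 120 N. Pads are 22 mm wide; open, the fingers measure 114 mm over their backs; the gripper's body (76 mm by 85 mm) begins 54 mm behind the grasp point. The pads swing forward as they close: fully open they stand 13 mm farther back than shut.
Start: joints at [1.296, 0.264, 1.604, -0, 1.274, -0.037], TCP at [0.159, 0.656, 0.231] pointing down, gripper open.
Joint ranges: [-2.63, 2.63], [-0.94, 2.18], [0.31, 2.57], [-1.31, 4.45], [0, 2.66], [-2.55, 2.55]. Speed limits (rad/s): [2.57, 2.57, 3.14, 3.14, 3.14, 3.14].

## Interface

Orientations are given as a unit quaternion [w, x, y, z].
In Python, from bench import env gives the robot as it stands.
- The arm moves only by the shell command python3 -m jog 'ROWS' [OPENING]. ROWS is JSON, one flat list of numbers, 6 for each row, row after row: the shift along the tool's x, y, z in units of 50 mm (1.0 is 50 mm), then the turn, a rotation vector about the tool's x, y, z in units of 8 degrees (1.0 is 8 degrees). In form: [x, y, z, ax, ay, az, x, y, z, ax, ay, az, ...]. A call has 1 to 20 rows; each row shifts and turns the commanded pose from where the row before left it, along the tool's axes as they then stand; what a row does not reach is not made up. A row lasts 1/8 s, in which the tool goes at most 62.5 mm and 10.7 degrees, less where a joint would pass 70% of its speed; a pose out of reach is approached as far as the arm can. A call with a number of a shift or a turn outside -1 to 1 is refused whole. A call with a gripper value outside its range is refused whole. OPENING is the closure, from -1 (fully open) to 1 (shut), set as the call begins (- or left out, the last holds). The fingers move at their own pace and stop on an object; the grip force is fixed at half the most. Time passes only in rows, so rows that do not move let the fingers close. It gives the time, the measured TCP pose, the force, the opening and the grip force at its end, in the units of the state.
- env.observe(): the state, without advancing time (a new reading comes with each control period).
- env.get_image(name): name is "scene" or "top" or "wrist"; returns the picture (400x640x3 uint8, red, green, blue); there is no depth.
- env.camera_info(name): a dict with "K" (3x3 intrinsics, pixels), "world_to_cam" (4x4, takes a point from world to camera coordinates). Camera axes: x right, y down, z forward; pixel columns grow to the right and rows downward; lengths in m; the calibration is good to about 2 mm. A picture is of the moment at which its call begins: read the wrist's pose just before it. camera_info takes no time and is no camera call; for the wrist camera it gives the pose at the moment of the call.
- env.finish_job(): hands the job in; it is judged then, once.
Trained networks look in the newest picture that a camera, given by its name, has taken for a name from the list of things; names that differ only in an ending like _2 or _b are one class to them, and where a whole thing is asked for, a point or a joint stands for the part that bears it (a point fixed in the world has none). Each returns a list of dicts, best first, with "conf" (0 to 1); they miss things now and then, are a little off and sometimes report something else, mostly with a low value. They report only what shows in the picture. A call takes as long as a camera call. They do not tell look-alikes from the thing itself.
- env.find_in(camera, label): "bbox" ([left, top, right, bottom] in pixels, round what is visible of it).
- env.regions_of(camera, label): "mask" (400x640 bool, what is visible of it) and "bbox" ([left, top, right, bottom] in pixels, round what is visible of it).
The state is a dict: "clock": time; "joint_positions": joint angles; "dq": joint speeds; "joint_torque": joint torques, N m; "eef_pos": TCP position; "orientation": TCP orientation; "ft_force": force on the tool from outside, world axes, zero at the start; "wrist_torque": the same for the moment, N m; "gripper_width": finger opening in m; "gripper_force": force on a finger pad.
Only numpy, scipy, OpenCV 4.12 (cv2) and the standard library are available. Lean on these libraries where they do the work, as an engineer would, in place of code of your own. Each camera call takes 0.05 s, during which the arm holds its last target. There are 200 camera calls.

## Task

Take the steel infuser tube by its black knob out of the wooden stand and slide it gently, tip first, into the slanted green neck of the glass teapot until the red band is level with the neck's rim: not short of it and not pushed past it. Let go and leave it sitting there, and leave everything else on the counter where it stands.

Things in the scene. Friction and masses are not known exactly. Their poses are not given: they have to be found in the camera images.
- tube: Loose round steel infuser tube, 75 to 120 g, upright in the stand at the start. Origin at the centre of its lower end (the tip), z along its axis towards the knob. Diameter 20 mm, the last 6 mm of the tip tapering to 12 mm; from 120 to 155 mm along z a round black knob 26 mm in diameter, by which to grip it. A painted red band goes round it from 70 to 80 mm. Its yaw does not matter.
- band (a point): The middle of the red band on the tube's axis, 75 mm from the tip; axes as the tube's.
- stand: Fixed wooden block 80 x 80 x 50 mm, origin at the centre of its underside. A vertical hole of 21.4 mm in the middle of its top is 40 mm deep; the tube's tip rests on the hole's floor, 10 mm above the counter, so the knob starts 130 to 165 mm above the counter. Lift the tube straight up by more than 40 mm to clear it.
- teapot: Round glass teapot fixed on a dark wooden base (156 mm across, 18 mm high); origin at the centre of the base's underside. Globe 131 mm across, centre 75 mm up, top 139 mm up. Wooden handle on its +x side out to 118 mm, 121 mm high; glass spout on its -y side out to 114 mm, 127 mm high. On its -x side a green neck leans out towards -x at 30 degrees from vertical.
- collar: The green neck, fixed to the teapot. Origin at the centre of its rim (the mouth), 52.5 mm to the teapot's -x side, 166 mm above the counter; z points out along the bore, 30 degrees from vertical: the tube goes in along -z. Bore 23 mm wide, 46 mm long, open below into the hollow globe; the mouth flares to 36 mm over the top 10 mm; rim 50 mm across outside. No stop at the right depth.
- nub: Small sprung rubber nub in the upper side of the neck's bore, 28 mm down from the mouth (its origin lies in the wall, 14.5 mm from the bore's axis). It presses the tube with 3 to 5 N against the opposite wall: the tube slides with some 3 to 8 N of drag and stays where it is left. The tube can be pushed some 50 mm too deep before its knob jams in the flare.
- kettle: Cordless steel kettle with a black handle, push-button lid and power base, fixed; 164 mm across the base, 230 mm high, handle out to 140 mm on its +x side, spout to about 98 mm on its -x side. Origin at the centre of the underside. A bystander.
- canister: Aluminium twist-cap canister, 93 mm across, 140 mm high, standing loose; origin at the centre of its underside. A bystander.
- mug: Blue ceramic mug with a chipped rim, 84 mm across, 92 mm high, handle out to 73 mm on its +y side; loose; origin at the centre of its underside. A bystander.
- coaster: Hard orange plastic coaster, 96 mm across, 6 mm thick, lying loose; origin at the centre of its underside. A bystander.
- sugar_bowl: White ceramic bowl, 100 mm across the rim, 55 mm high, loose; origin at the centre of its underside. A bystander.
- spoon: Steel spoon 160 mm long lying loose along its x axis. A bystander.
- honey: Amber glass jar, 64 mm across, 100 mm high, loose; origin at the centre of its underside. A bystander.
There are look-alikes about, which are no part of the job. What is shaped like the tube but blue or orange is not meant.

How it is judged:
By the outcome, as a careful person would: the job done as asked, in the order asked, and still so for the second after the job is handed in, with the robot touching nothing.
It also fails if it takes over 51 s, if anything falls off the work surface, if the arm or the gripper's body presses on something with over 40 N, if the wrist force passes 120 N, or if a joint passes its speed limit or range.

## Working session

There is one attempt and no reset: what is moved stays moved. The work goes in short steps, Python scripts to look and compute and a shell command to move; the robot and the scene stay as the last step left them, time stands still between calls to the robot, and variables do not carry over. Pictures are saved under pics/ and viewed, at most 10 in all, crops included, and the job is handed in when it is done.

```bash
mkdir -p pics; ls; python3 - <<'E'
from bench import env
import cv2,numpy as np
for n in("scene","top"):
    im=env.get_image(n); cv2.imwrite(f"pics/{n}0.png",im[:,:,::-1])
    c=env.camera_info(n); print(n,np.round(c["K"],1).tolist(),np.round(c["world_to_cam"],3).tolist())
    for l in("tube","stand","collar","teapot"):
        print(l,[(np.round(d["bbox"]).tolist(),round(d["conf"],2)) for d in env.find_in(n,l)][:4])
s=env.observe();print(s["clock"],s["eef_pos"],s["orientation"],s["ft_force"],s["gripper_width"])
E
```

```text
pics
scene [[378.5, 0.0, 310.3], [0.0, 378.5, 202.0], [0.0, 0.0, 1.0]] [[0.435, 0.901, -0.005, -0.247], [0.543, -0.266, -0.796, -0.224], [-0.719, 0.343, -0.605, 1.553], [0.0, 0.0, 0.0, 1.0]]
tube [([389.0, 181.0, 406.0, 218.0], 0.76), ([383.0, 162.0, 397.0, 204.0], 0.73), ([354.0, 164.0, 371.0, 202.0], 0.72), ([345.0, 148.0, 355.0, 192.0], 0.66)]
stand [([346.0, 191.0, 377.0, 221.0], 0.81)]
collar [([308.0, 189.0, 324.0, 209.0], 0.65)]
teapot [([274.0, 190.0, 341.0, 271.0], 0.76)]
top [[447.1, 0.0, 325.5], [0.0, 447.1, 199.5], [0.0, 0.0, 1.0]] [[-0.014, -1.0, -0.01, 0.005], [-0.987, 0.015, -0.161, 0.569], [0.161, 0.008, -0.987, 1.488], [0.0, 0.0, 0.0, 1.0]]
tube [([247.0, 166.0, 259.0, 182.0], 0.54), ([237.0, 196.0, 249.0, 210.0], 0.5), ([256.0, 234.0, 268.0, 244.0], 0.44)]
stand [([261.0, 189.0, 291.0, 220.0], 0.94)]
collar [([320.0, 174.0, 330.0, 192.0], 0.6)]
teapot [([308.0, 148.0, 364.0, 202.0], 0.98), ([428.0, 136.0, 487.0, 204.0], 0.38)]
0.5 [0.15900615 0.65596233 0.23124114] [ 1.10937283e-05  1.18617497e-01  9.92940021e-01 -5.51918128e-05] [ 0.16005545 -0.16380177 -0.13911814] 0.08540459104908128
```

```bash
python3 - <<'E'
import cv2,numpy as np
a=cv2.imread("pics/scene0.png")[110:290,250:450]; b=cv2.imread("pics/top0.png")[120:270,200:400]
a=cv2.resize(a,(600,540)[:2] and (640,576),interpolation=2)
cv2.imwrite("pics/sc.png",a);cv2.imwrite("pics/tc.png",cv2.resize(b,(800,600),interpolation=2))
E
```

```text
(no output)
```

View pics/sc.png

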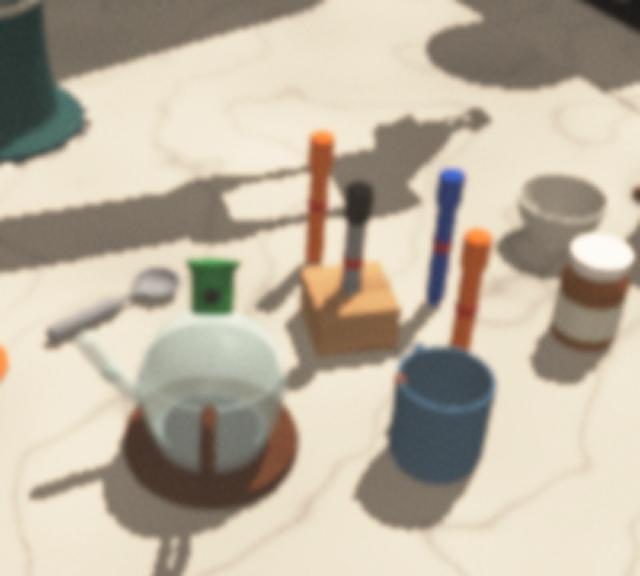

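View pics/tc.png

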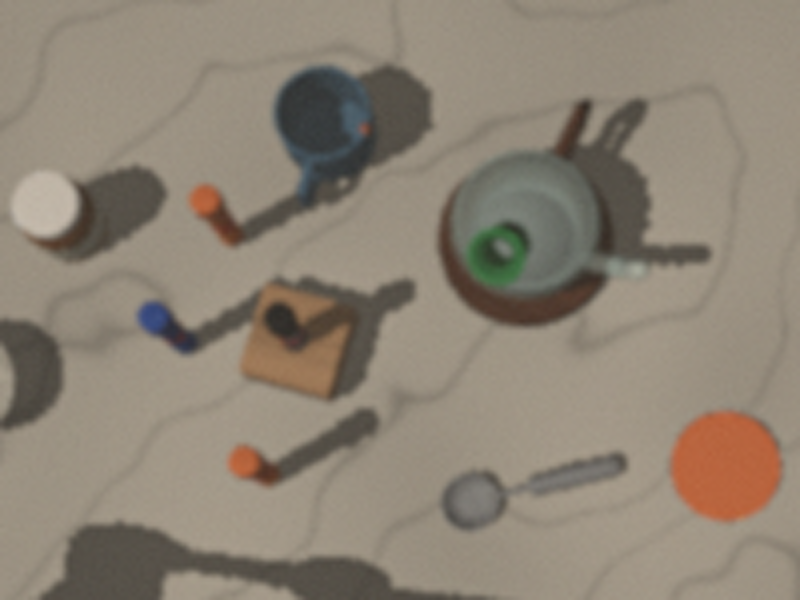

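View pics/top0.png

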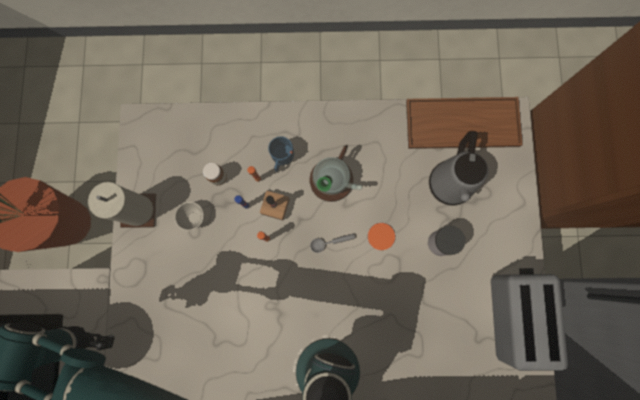

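The target is the only tube with a black knob: scene (362,170) and top (270,199), in the wooden block. The look-alikes are orange at scene (351,153), blue at (391,168) and orange at (398,185). The green neck is at scene (316,198) and top (324,183).

```bash
cat > h.py <<'E'
from bench import env
import numpy as np
from scipy.spatial.transform import Rotation as R
from scipy.optimize import least_squares
def proj(n,P,c=None):
    c=c or env.camera_info(n); W=np.array(c["world_to_cam"]); p=np.atleast_2d(P)@W[:3,:3].T+W[:3,3]
    q=p@np.array(c["K"]).T; return q[:,:2]/q[:,2:]
def onz(n,uv,z,c=None):
    c=c or env.camera_info(n); W=np.array(c["world_to_cam"]); d=W[:3,:3].T@np.linalg.solve(c["K"],[*uv,1]); o=-W[:3,:3].T@W[:3,3]
    return o+d*(z-o[2])/d[2]
def pose():
    s=env.observe(); q=s["orientation"]; return np.array(s["eef_pos"]),R.from_quat([q[1],q[2],q[3],q[0]])
E
python3 - <<'E'
from h import *
f=lambda n,u,z:print(n,u,z,np.round(onz(n,u,z),3))
t=lambda x,y:(x/4+200,y/4+120); s=lambda x,y:(x/3.2+250,y/3.2+110)
f("top",t(280,318),.165);f("top",t(298,340),.05);f("scene",s(357,187),.165);f("scene",s(350,285),.05)
f("top",t(497,252),.166);f("scene",s(213,264),.166)
f("top",t(527,238),.018);f("scene",s(210,445),.018);f("top",t(583,105),.12);f("top",t(645,268),.127)
p,r=pose();print(r.as_matrix().round(3)); c=env.camera_info("wrist");print(np.round(c["K"],1),np.round(np.linalg.inv(c["world_to_cam"]),3))
E
```

```text
top (270.0, 199.5) 0.165 [0.552 0.172 0.165]
top (274.5, 205.0) 0.05 [0.552 0.172 0.05 ]
scene (361.5625, 168.4375) 0.165 [0.558 0.173 0.165]
scene (359.375, 199.0625) 0.05 [0.555 0.177 0.05 ]
top (324.25, 183.0) 0.166 [ 0.603 -0.001  0.166]
scene (316.5625, 192.5) 0.166 [ 0.609 -0.     0.166]
top (331.75, 179.5) 0.018 [ 0.645 -0.026  0.018]
scene (315.625, 249.0625) 0.018 [ 0.665 -0.03   0.018]
top (345.75, 146.25) 0.12 [ 0.735 -0.074  0.12 ]
top (361.25, 187.0) 0.127 [ 0.595 -0.121  0.127]
[[-0.972  0.236  0.   ]
 [ 0.236  0.972 -0.   ]
 [-0.    -0.    -1.   ]]
[[346.7   0.  319.5]
 [  0.  346.7 200.1]
 [  0.    0.    1. ]] [[ 0.235  0.922  0.309  0.08 ]
 [ 0.972 -0.222 -0.076  0.674]
 [-0.001  0.318 -0.948  0.375]
 [ 0.     0.     0.     1.   ]]
```

```bash
python3 -m jog '[0,0,-0.5,0,0,1, 0,0,-0.5,0,0,1, -0.94,-0.38,0,0,0,0, -0.94,-0.38,0,0,0,0, -0.94,-0.38,0,0,0,0, -0.94,-0.38,0,0,0,0, -0.94,-0.38,0,0,0,0, -0.94,-0.38,0,0,0,0, -0.94,-0.38,0,0,0,0, -0.94,-0.38,0,0,0,0, -0.94,-0.38,0,0,0,0, -0.94,-0.38,0,0,0,0, -0.94,-0.38,0,0,0,0, -0.94,-0.38,0,0,0,0, 0,0,0,0,0,0, 0,0,0,0,0,0]'
cat > w.py <<'E'
from h import *
import cv2,sys
p,r=pose(); c=env.camera_info("wrist"); im=env.get_image("wrist"); cv2.imwrite(f"pics/{sys.argv[1]}.png",im[:,:,::-1])
print("pose",p.round(4),r.as_matrix().round(3).tolist(), "clock",env.observe()["clock"])
for l in sys.argv[2:]:
    for d in env.regions_of("wrist",l)[:4]: 
        b=np.round(d["bbox"]); m=d["mask"]; print(l,b.tolist(),round(d["conf"],2),np.median(im[m],0))
E
python3 w.py w1 tube stand collar
```

```text
clock: 2.5
eef_pos: [0.5364, 0.179, 0.2812]
orientation: [-0.0, 0.256, 0.967, 0.0]
ft_force: [-0.8, 0.3, -0.4]
gripper_width: 0.0855
gripper_force: 0.0
pose [0.5364 0.179  0.2812] [[-0.869, 0.495, -0.001], [0.495, 0.869, 0.0], [0.001, 0.0, -1.0]] clock 2.55
tube [268.0, 48.0, 306.0, 88.0] 0.9 [167.  95.  50.]
tube [398.0, 207.0, 456.0, 279.0] 0.78 [118.  67.  39.]
tube [313.0, 169.0, 344.0, 230.0] 0.75 [48. 43. 38.]
tube [390.0, 122.0, 460.0, 171.0] 0.61 [50. 67. 94.]
stand [287.0, 130.0, 370.0, 221.0] 0.8 [143. 111.  78.]
stand [1.0, 202.0, 80.0, 266.0] 0.73 [169.  87.  33.]
collar [202.0, 321.0, 222.0, 364.0] 0.94 [25. 53. 30.]
```

View pics/w1.png

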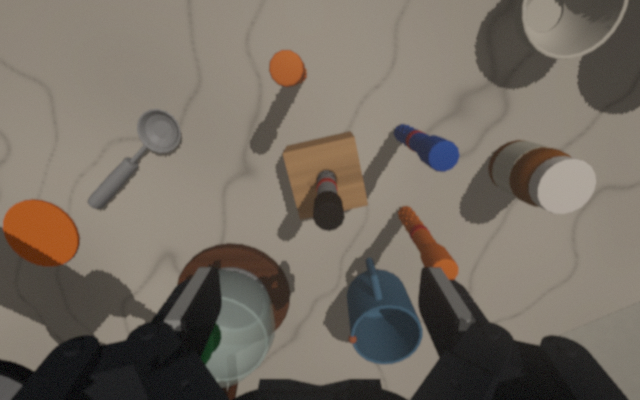

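The knob's top shows at about (328,212), in the wooden stand. Blue is at (440,155) and the oranges are at (287,68) and (437,262), all clear of the fingers.

```bash
python3 - <<'E'
from h import *
p,r=pose()
k=onz("wrist",(328.5,213),.165); s=onz("wrist",(325,176),.05)
print(k,s)
d=r.inv().apply(k-p); print(d, proj("wrist",[p,k]))
im=__import__("cv2").imread("pics/w1.png");cv2=__import__("cv2")
cv2.imwrite("pics/w1c.png",cv2.resize(im[120:240,270:390],(600,600),interpolation=2))
E
```

```text
[0.55396283 0.17698526 0.165     ] [0.55283807 0.17626874 0.05      ]
[-0.01718706  0.0062132   0.11639102] [[321.37777517 266.70089855]
 [328.5        213.        ]]
```

View pics/w1c.png

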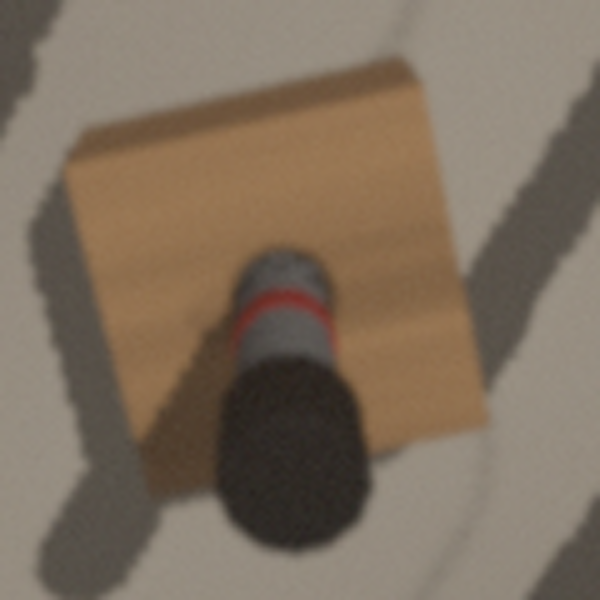

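```bash
python3 -m jog '[-0.35,0.12,0.4,0,0,0, 0,0,0.5,0,0,0, 0,0,0.5,0,0,0, 0,0,0.5,0,0,0, 0,0,0.5,0,0,0, 0,0,0.4,0,0,0, 0,0,0.26,0,0,0, 0,0,0,0,0,0, 0,0,0,0,0,0]' -0.3
```

```text
clock: 3.82
eef_pos: [0.5555, 0.1758, 0.1292]
orientation: [0.001, 0.256, 0.967, 0.0]
ft_force: [-0.1, -0.9, 1.2]
gripper_width: 0.0554
gripper_force: 0.0
```

```bash
python3 -m jog '[0,0,0,0,0,0, 0,0,0,0,0,0, 0,0,0,0,0,0, 0,0,0,0,0,0, 0,0,0,0,0,0, 0,0,0,0,0,0]' 1; python3 w.py w2 tube
```

```text
clock: 4.58
eef_pos: [0.5556, 0.1758, 0.1295]
orientation: [0.001, 0.256, 0.967, 0.001]
ft_force: [0.4, -0.7, 6.4]
gripper_width: 0.0243
gripper_force: 58.8
pose [0.5556 0.1758 0.1295] [[-0.869, 0.494, 0.002], [0.494, 0.869, 0.001], [-0.001, 0.001, -1.0]] clock 4.625
tube [288.0, 195.0, 352.0, 345.0] 0.86 [32. 29. 27.]
tube [180.0, 1.0, 288.0, 56.0] 0.73 [105.  61.  38.]
tube [251.0, 130.0, 390.0, 265.0] 0.73 [152. 118.  83.]
tube [431.0, 247.0, 575.0, 400.0] 0.72 [121.  65.  35.]
```

View pics/w2.png

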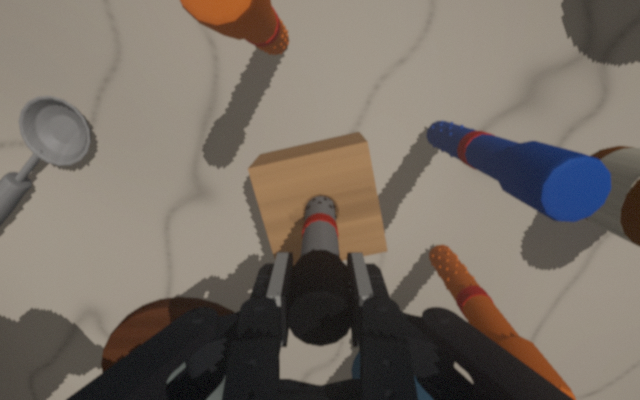

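Gripped: width 24 mm at 59 N. Next I lift straight up, carry across, then tilt 30°.

```bash
python3 -m jog '[0,0,-0.2,0,0,0, 0,0,-0.4,0,0,0, 0,0,-0.5,0,0,0, 0,0,-0.6,0,0,0, 0,0,-0.6,0,0,0, 0,0,-0.6,0,0,0, 0,0,-0.5,0,0,0, 0,0,-0.4,0,0,0, -0.14,-0.42,0,0,0,0, -0.14,-0.42,0,0,0,0, -0.14,-0.42,0,0,0,0, -0.14,-0.42,0,0,0,0, -0.14,-0.42,0,0,0,0, -0.16,-0.45,0,0,0,0, 0,0,0,0,-0.75,0, 0,0,0,0,-0.75,0, 0,0,0,0,-0.75,0, 0,0,0,0,-0.75,0, 0,0,0,0,-0.75,0, 0,0,0,0,0,0]'; python3 -m jog '[0,0,0,0,0,0,0,0,0,0,0,0]'; python3 w.py w3 tube collar teapot
```

```text
clock: 7.18
eef_pos: [0.5265, 0.0428, 0.3157]
orientation: [0.248, 0.246, 0.934, -0.067]
ft_force: [0.7, 0.3, -1.3]
gripper_width: 0.025
gripper_force: 59.4
clock: 7.42
eef_pos: [0.5297, 0.0429, 0.3188]
orientation: [0.25, 0.248, 0.934, -0.066]
ft_force: [-0.0, -0.7, -0.6]
gripper_width: 0.0247
gripper_force: 59.4
pose [0.5297 0.0429 0.3188] [[-0.752, 0.495, 0.434], [0.429, 0.869, -0.247], [-0.5, 0.0, -0.866]] clock 7.475
tube [286.0, 186.0, 352.0, 344.0] 0.95 [34. 32. 29.]
tube [525.0, 17.0, 624.0, 109.0] 0.86 [123.  65.  28.]
collar [295.0, 143.0, 347.0, 190.0] 0.79 [ 60. 108.  67.]
teapot [223.0, 61.0, 382.0, 206.0] 0.74 [114. 122. 110.]
```

View pics/w3.png

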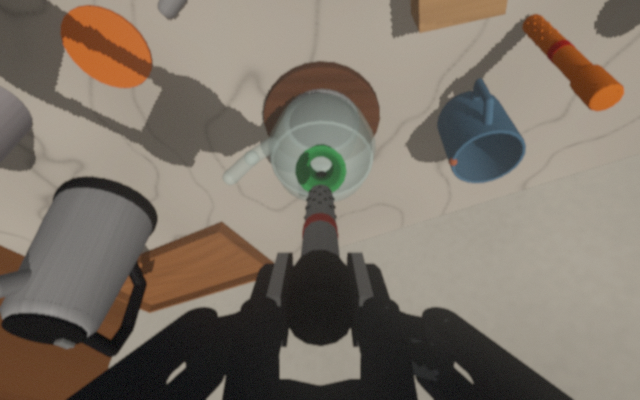

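The rim ring shows centred at about (321,168), nearly coaxial with the tube, whose tip is at about (320,190). Next I fit the rim, the base and the tube numerically.

```bash
cat > fit.py <<'E'
from h import *
import cv2,sys
im=cv2.imread(f"pics/{sys.argv[1]}.png"); c=env.camera_info("wrist"); p,r=pose()
hsv=cv2.cvtColor(im,cv2.COLOR_BGR2HSV).astype(int); H,S,V=hsv[...,0],hsv[...,1],hsv[...,2]
g=(H>45)&(H<85)&(S>70); g[:100]=0; g[230:]=0; g[:,:250]=0; g[:,390:]=0
n,l,st,_=cv2.connectedComponentsWithStats(g.astype(np.uint8)); k=1+st[1:,4].argmax(); g=l==k; print("green",st[k])
def circ(C,ax,R_,a):
    u=np.cross(ax,[0,0,1.]) if abs(ax[2])<.99 else np.array([1.,0,0]); u/=np.linalg.norm(u); v=np.cross(ax,u)
    return C+R_*(np.cos(a)[:,None]*u+np.sin(a)[:,None]*v)
A=np.linspace(0,2*np.pi,361)
def fitc(pts,C0,ax,R_):
    def f(q):
        e=proj("wrist",circ(np.array([q[0],q[1],C0[2]]),ax,R_,A),c); d=np.linalg.norm(pts[:,None]-e[None],axis=2); i=d.argmin(1)
        cen=e.mean(0); s=np.sign(np.linalg.norm(pts-cen,axis=1)-np.linalg.norm(e[i]-cen,axis=1)); return s*d[np.arange(len(pts)),i]
    o=least_squares(f,C0[:2],loss="soft_l1"); return np.array([*o.x,C0[2]]),np.abs(o.fun).mean(), f(o.x).std()
# brown base outer edge: topmost brown per column
br=(H<14)&(S>60)&(V<130); cols=range(275,370); pts=[]
for x in cols:
    y=np.flatnonzero(br[50:110,x]); 
    if len(y): pts.append((x,50+y[0]-.5))
B,e,sd=fitc(np.array(pts,float),[.65,-.028,.018],np.array([0,0,1.]),.078); print("base",B.round(4),e,sd)
yaw=np.radians(float(sys.argv[2]) if len(sys.argv)>2 else -30)
for _ in range(3):
    ax=np.array([-.5*np.cos(yaw),-.5*np.sin(yaw),.866])
    cn=max(cv2.findContours(g.astype(np.uint8),0,1)[0],key=len)[:,0].astype(float)
    cn=cn[cn[:,1]<178]
    C,e2,sd2=fitc(cn,[.606,0,.166],ax,.025); d=B-C; y2=np.arctan2(d[1],d[0]); print("collar",C.round(4),e2,"off",np.hypot(*d[:2]).round(4),"yaw",np.degrees(y2).round(1))
    yaw=yaw if len(sys.argv)>2 else y2
print("axis",ax, "in tool:", r.inv().apply(ax))
# tube: dark/grey edges per row 205..250
t=[]
for y in range(200,250,5):
    row=cv2.GaussianBlur(im,(3,3),0)[y].astype(int).sum(1); gr=np.diff(row); a=285+gr[285:320].argmin(); b=320+gr[320:355].argmax(); t.append((y,a+.5,b+.5))
print(t)
L=C-p; tl=r.inv().apply(L); print("collar in tool",tl)
P=[p+r.apply([0,0,s]) for s in(0.04,.06,.0795,.1195)]; print("tool axis px",proj("wrist",P,c).round(1).tolist())
print("collar axis px",proj("wrist",[C,C+.05*ax,C-.04*ax],c).round(1).tolist())
E
python3 fit.py w3
```

```text
green [ 297  145   49   47 1382]
base [ 0.6442 -0.0205  0.018 ] 0.6675626033874076 0.773227888532494
collar [6.051e-01 5.000e-04 1.660e-01] 1.4288990638193246 off 0.0443 yaw -28.2
collar [6.05e-01 4.00e-04 1.66e-01] 1.420160303779095 off 0.0444 yaw -28.0
collar [6.05e-01 4.00e-04 1.66e-01] 1.4213050443511759 off 0.0444 yaw -28.1
axis [-0.44141744  0.23484175  0.866     ] in tool: [ 1.04388950e-04 -1.44005729e-02 -9.99874298e-01]
[(200, np.float64(305.5), np.float64(333.5)), (205, np.float64(305.5), np.float64(334.5)), (210, np.float64(305.5), np.float64(334.5)), (215, np.float64(304.5), np.float64(335.5)), (220, np.float64(304.5), np.float64(335.5)), (225, np.float64(303.5), np.float64(336.5)), (230, np.float64(302.5), np.float64(337.5)), (235, np.float64(301.5), np.float64(337.5)), (240, np.float64(301.5), np.float64(337.5)), (245, np.float64(301.5), np.float64(337.5))]
collar in tool [0.00105487 0.00020147 0.17542791]
tool axis px [[320.9, 231.9], [320.8, 219.0], [320.7, 208.4], [320.6, 191.2]]
collar axis px [[320.7, 172.7], [319.9, 187.7], [321.1, 163.4]]
```

```bash
cat >> fit.py <<'E'
print("----")
cn=cn[(cn[:,1]<176)]
def f(q):
    e=proj("wrist",circ(np.array([q[0],q[1],.166]),ax,q[2],A),c); d=np.linalg.norm(cn[:,None]-e[None],axis=2); i=d.argmin(1); m=e.mean(0)
    return np.sign(np.linalg.norm(cn-m,axis=1)-np.linalg.norm(e[i]-m,axis=1))*d[np.arange(len(cn)),i]
o=least_squares(f,[*C[:2],.024],x_scale=.001,loss="soft_l1"); C2=np.array([o.x[0],o.x[1],.166]); print("free R",o.x.round(4),np.abs(o.fun).mean(),"tool",r.inv().apply(C2-p).round(4))
for dx in(-.002,0,.002,.004):
    a=np.linspace(0,6.28,60); T=lambda s,R_:proj("wrist",[p+r.apply([dx+R_*np.cos(q),R_*np.sin(q),s]) for q in a],c)
    print(dx,"tip top px",T(.1195,.006)[:,1].min().round(1),T(.1135,.01)[:,1].min().round(1),"band low/up edge near side",T(.0395,.01)[:,1].max().round(1),T(.0495,.01)[:,1].max().round(1))
x=320; print([tuple(im[y,x][::-1]) for y in range(176,200,1)]); red=(H<8)|(H>172); red&=(S>110); ys,xs=np.nonzero(red[200:250,300:340]); print("red rows at x=320",[y for y in range(200,250) if red[y,318:323].any()])
E
python3 fit.py w3 -29 | sed -n '/axis/p;/----/,$p'
```

```text
axis [-0.43730985  0.24240481  0.866     ] in tool: [ 2.55661794e-04 -5.79582263e-03 -9.99961171e-01]
tool axis px [[320.9, 231.9], [320.8, 219.0], [320.7, 208.4], [320.6, 191.2]]
collar axis px [[320.7, 172.7], [320.5, 187.8], [320.8, 163.5]]
----
free R [0.6014 0.0026 0.0223] 0.3903049943909553 tool [0.0048 0.0003 0.1733]
-0.002 tip top px 186.3 183.5 band low/up edge near side 251.1 243.6
0 tip top px 183.9 181.0 band low/up edge near side 248.0 240.6
0.002 tip top px 181.4 178.4 band low/up edge near side 244.9 237.6
0.004 tip top px 178.9 175.9 band low/up edge near side 241.7 234.6
[(np.uint8(56), np.uint8(63), np.uint8(55)), (np.uint8(52), np.uint8(65), np.uint8(50)), (np.uint8(50), np.uint8(72), np.uint8(49)), (np.uint8(50), np.uint8(78), np.uint8(53)), (np.uint8(54), np.uint8(90), np.uint8(58)), (np.uint8(57), np.uint8(102), np.uint8(62)), (np.uint8(61), np.uint8(109), np.uint8(66)), (np.uint8(61), np.uint8(105), np.uint8(66)), (np.uint8(66), np.uint8(93), np.uint8(68)), (np.uint8(69), np.uint8(78), np.uint8(66)), (np.uint8(64), np.uint8(66), np.uint8(60)), (np.uint8(67), np.uint8(67), np.uint8(63)), (np.uint8(73), np.uint8(74), np.uint8(69)), (np.uint8(77), np.uint8(76), np.uint8(73)), (np.uint8(78), np.uint8(77), np.uint8(73)), (np.uint8(76), np.uint8(75), np.uint8(72)), (np.uint8(71), np.uint8(71), np.uint8(68)), (np.uint8(66), np.uint8(66), np.uint8(61)), (np.uint8(63), np.uint8(60), np.uint8(57)), (np.uint8(69), np.uint8(67), np.uint8(63)), (np.uint8(75), np.uint8(74), np.uint8(70)), (np.uint8(79), np.uint8(78), np.uint8(73)), (np.uint8(79), np.uint8(76), np.uint8(72)), (np.uint8(77), np.uint8(76), np.uint8(72))]
red rows at x=320 [214, 215, 216, 217, 218, 219]
```

```bash
cat >> fit.py <<'E'
print("====")
red=cv2.GaussianBlur(im,(3,3),0)[:,317:324].astype(float).mean(1); q=red[:,2]-red[:,1]; print([(y,round(q[y])) for y in range(208,240)])
def rows(dx,th,s0): # tilt th about tool y; s0: TCP distance from tip
    def P(s,R_):
        w=s0-s; return proj("wrist",[p+r.apply([dx+np.sin(th)*w+R_*np.cos(k),R_*np.sin(k),w]) for k in np.linspace(0,6.28,61)],c)[:,1].min()
    return np.array([min(P(0,.006),P(.006,.01)),P(.07,.01),P(.08,.01),P(.12,.01)])
for dx in(-.002,0,.002):
  for s0 in(.1165,.1195,.1225): print(dx,s0,rows(dx,0,s0).round(1),rows(dx,-.03,s0).round(1))
E
python3 fit.py w3 -29 | sed -n '/====/,$p'
```

```text
====
[(208, 2), (209, 2), (210, 2), (211, 6), (212, 14), (213, 27), (214, 39), (215, 46), (216, 48), (217, 48), (218, 46), (219, 40), (220, 29), (221, 15), (222, 6), (223, 3), (224, 2), (225, 2), (226, 2), (227, 2), (228, 2), (229, 2), (230, 2), (231, 2), (232, 2), (233, 2), (234, 2), (235, 2), (236, 2), (237, 3), (238, 2), (239, 2)]
-0.002 0.1165 [184.6 214.8 221.2 254.8] [188.8 217.  223.  254.6]
-0.002 0.1195 [183.5 213.  219.2 251.7] [187.7 215.3 221.2 251.7]
-0.002 0.1225 [182.4 211.2 217.3 248.8] [186.8 213.6 219.3 248.9]
0 0.1165 [182.  211.6 217.9 250.8] [186.2 213.8 219.7 250.6]
0 0.1195 [181.  209.8 215.9 247.8] [185.3 212.1 217.9 247.7]
0 0.1225 [179.9 208.1 214.  244.8] [184.3 210.5 216.1 245. ]
0.002 0.1165 [179.5 208.3 214.5 246.7] [183.7 210.6 216.3 246.5]
0.002 0.1195 [178.4 206.6 212.6 243.8] [182.7 209.  214.6 243.7]
0.002 0.1225 [177.4 204.9 210.7 240.9] [181.8 207.4 212.8 241.1]
```

```bash
cat >> fit.py <<'E'
big=cv2.resize(im[130:230,260:380],None,fx=6,fy=6,interpolation=2)
def dr(X,Rr,ax_,col):
    e=((proj("wrist",circ(X,ax_,Rr,A),c)-[260,130]+.5)*6).astype(int); cv2.polylines(big,[e.reshape(-1,1,2)],True,col,1)
for X,col in((C,(0,0,255)),(C2,(255,0,0))):
    dr(X,.025,ax,col); dr(X-.01*ax,.0115,ax,col); dr(X-.046*ax,.0115,ax,col)
cv2.imwrite("pics/ov.png",big)
E
python3 fit.py w3 -29 >/dev/null
```

```text
(no output)
```

View pics/ov.png

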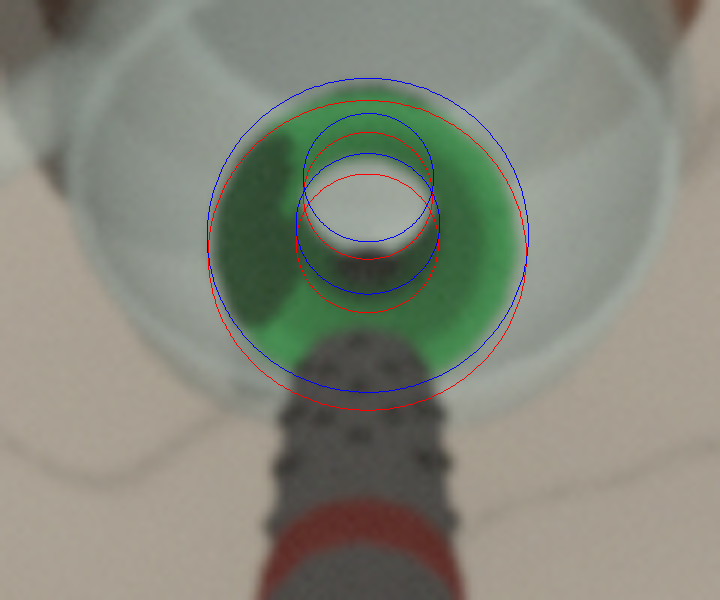

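The tip sits about 6 mm low in the image (tool −x) relative to the mouth. I correct that and approach to just above the mouth.

```bash
python3 -m jog '[0.13,0.02,0,0,0,0, 0,0,0.25,0,0,0, 0,0,0.25,0,0,0, 0,0,0.25,0,0,0, 0,0,0.15,0,0,0, 0,0,0,0,0,0,0,0,0,0,0,0]'; python3 w.py w4 ; python3 - <<'E'
import cv2
im=cv2.imread("pics/w4.png"); cv2.imwrite("pics/w4c.png",cv2.resize(im[130:250,250:390],None,fx=5,fy=5,interpolation=2))
E
```

```text
clock: 8.5
eef_pos: [0.5445, 0.036, 0.2764]
orientation: [0.25, 0.247, 0.934, -0.066]
ft_force: [0.2, 0.2, -0.7]
gripper_width: 0.0248
gripper_force: 59.4
pose [0.5445 0.036  0.2764] [[-0.753, 0.494, 0.435], [0.428, 0.869, -0.247], [-0.5, 0.0, -0.866]] clock 8.55
```

View pics/w4c.png

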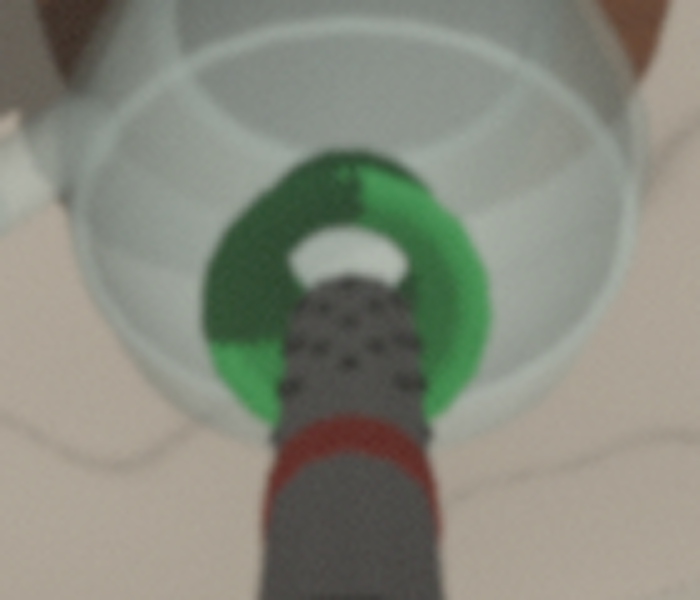

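```bash
python3 - <<'E'
from h import *
p,r=pose(); c=env.camera_info("wrist"); a=np.linspace(0,2*np.pi,721)
for R_ in(.025,.0243):
  for dx in(-.006,-.004,-.002,0,.002):
    dz=(.166-p[2]+.5*dx)/-.866
    e=proj("wrist",[p+r.apply([dx+R_*np.cos(k),-.001+R_*np.sin(k),dz]) for k in a],c); i=e[:,0].argmin(); lo=e[(e[:,1]>e[i,1])]
    print(R_,dx,"dz",round(dz,4),"L",e[i].round(1),"R",e[:,0].max().round(1),"top",e[:,1].min().round(1),"y at x=304",lo[np.abs(lo[:,0]-304).argmin(),1].round(1),"x=336",lo[np.abs(lo[:,0]-336).argmin(),1].round(1))
E
```

```text
0.025 -0.006 dz 0.1312 L [289.1 193.1] R 349.5 top 164.3 y at x=304 218.0 x=336 217.1
0.025 -0.004 dz 0.13 L [288.9 191.2] R 349.7 top 162.2 y at x=304 216.3 x=336 215.4
0.025 -0.002 dz 0.1289 L [288.7 189.3] R 349.8 top 160.0 y at x=304 214.5 x=336 213.8
0.025 0 dz 0.1277 L [288.6 187.3] R 350.0 top 157.8 y at x=304 212.9 x=336 212.0
0.025 0.002 dz 0.1266 L [288.4 185.4] R 350.2 top 155.6 y at x=304 211.2 x=336 210.4
0.0243 -0.006 dz 0.1312 L [290.  193.1] R 348.6 top 165.2 y at x=304 217.1 x=336 216.2
0.0243 -0.004 dz 0.13 L [289.8 191.2] R 348.8 top 163.0 y at x=304 215.4 x=336 214.5
0.0243 -0.002 dz 0.1289 L [289.6 189.3] R 349.0 top 160.9 y at x=304 213.6 x=336 212.9
0.0243 0 dz 0.1277 L [289.4 187.4] R 349.2 top 158.7 y at x=304 212.0 x=336 211.1
0.0243 0.002 dz 0.1266 L [289.2 185.4] R 349.4 top 156.5 y at x=304 210.2 x=336 209.5
```

```bash
python3 -m jog '[0.01,0,0.1,0,0,0, 0,0,0.1,0,0,0, 0,0,0.1,0,0,0, 0,0,0.1,0,0,0, 0,0,0.1,0,0,0, 0,0,0,0,0,0]'; python3 -m jog '[0,0,0.1,0,0,0, 0,0,0.1,0,0,0, 0,0,0.1,0,0,0, 0,0,0,0,0,0]'
```

```text
clock: 9.3
eef_pos: [0.555, 0.0298, 0.2539]
orientation: [0.25, 0.247, 0.934, -0.066]
ft_force: [0.7, -1.0, -1.6]
gripper_width: 0.025
gripper_force: 59.6
clock: 9.8
eef_pos: [0.5615, 0.0262, 0.2409]
orientation: [0.25, 0.247, 0.934, -0.066]
ft_force: [2.6, -0.9, -2.3]
gripper_width: 0.0247
gripper_force: 59.6
```

```bash
python3 -m jog '[0,0,0.1,0,0,0, 0,0,0.1,0,0,0, 0,0,0.1,0,0,0, 0,0,0.1,0,0,0, 0,0,0,0,0,0]'; python3 -m jog '[0,0,0.1,0,0,0, 0,0,0.1,0,0,0, 0,0,0.1,0,0,0, 0,0,0,0,0,0, 0,0,0,0,0,0]';  python3 - <<'E'
from h import *
import cv2
p,r=pose(); c=env.camera_info("wrist"); im=env.get_image("wrist"); cv2.imwrite("pics/w5.png",im[:,:,::-1])
C=np.array([.5445,.036,.2764])+r.apply([-.0022,-.001,.129]); t=r.inv().apply(C-p); print("collar in tool",t.round(4),"to go",t[2]-.0445)
b=im[:,317:324].astype(float).mean(1); q=b[:,0]-b[:,1]; print("red-green",[(y,round(q[y])) for y in range(190,240,1)])
for dx in(-.0035,-.002): print(dx,[proj("wrist",[p+r.apply([dx+.01,0,.1195-s])],c)[0,1].round(1) for s in(.07,.08)])
cv2.imwrite("pics/w5c.png",cv2.resize(im[130:270,240:400,::-1],None,fx=4,fy=4,interpolation=2))
E
```

```text
clock: 10.42
eef_pos: [0.5702, 0.0213, 0.2232]
orientation: [0.25, 0.247, 0.934, -0.066]
ft_force: [2.2, -1.7, -1.4]
gripper_width: 0.0248
gripper_force: 59.3
clock: 11.05
eef_pos: [0.5767, 0.0177, 0.2104]
orientation: [0.25, 0.247, 0.934, -0.066]
ft_force: [5.6, -2.1, -1.9]
gripper_width: 0.0244
gripper_force: 59.1
collar in tool [-0.0031 -0.0009  0.0534] to go 0.008852086049152927
red-green [(190, -28), (191, -31), (192, -44), (193, -60), (194, -70), (195, -74), (196, -74), (197, -74), (198, -73), (199, -69), (200, -62), (201, -58), (202, -55), (203, -48), (204, -38), (205, -29), (206, -23), (207, -15), (208, -6), (209, -1), (210, -1), (211, 0), (212, 3), (213, 13), (214, 29), (215, 44), (216, 49), (217, 50), (218, 50), (219, 51), (220, 43), (221, 27), (222, 10), (223, 1), (224, 0), (225, -1), (226, 0), (227, 0), (228, 0), (229, 0), (230, 1), (231, 0), (232, 1), (233, 0), (234, 0), (235, 1), (236, 1), (237, 1), (238, 0), (239, 1)]
-0.0035 [np.float64(215.4), np.float64(221.7)]
-0.002 [np.float64(213.0), np.float64(219.2)]
```

View pics/w5c.png

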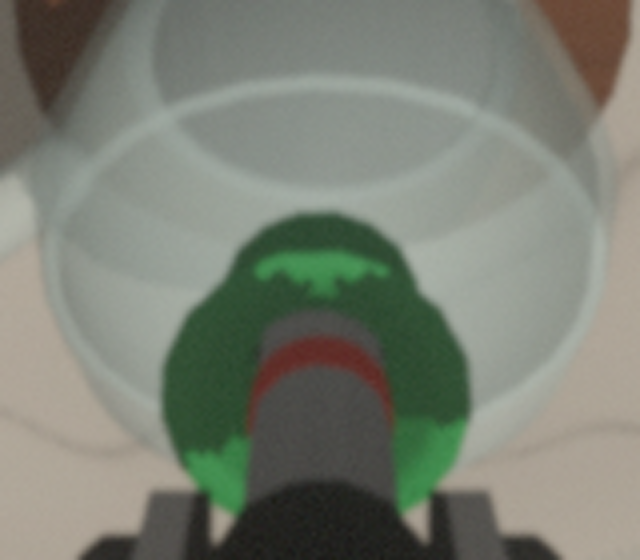

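The band sits about 9 mm above the rim plane, and it hasn't slipped in the grip (band rows unchanged from before). Now the last stretch.

```bash
python3 -m jog '[0,0,0.08,0,0,0, 0,0,0.06,0,0,0, 0,0,0.035,0,0,0, 0,0,0,0,0,0, 0,0,0,0,0,0, 0,0,0,0,0,0]'; cat > chk.py <<'E'
from h import *
import cv2
p,r=pose(); c=env.camera_info("wrist"); im=env.get_image("wrist")
C=np.array([.5445,.036,.2764])+r.apply([-.0022,-.001,.129]); t=r.inv().apply(C-p); print("collar in tool",t.round(4),"to go",t[2]-.0445)
b=im[:,317:324].astype(float).mean(1); q=b[:,0]-b[:,1]; print("red",[(y,round(q[y])) for y in range(205,226)])
for n in("scene","top"):
    I=env.get_image(n); cv2.imwrite(f"pics/{n}_{env.observe()['clock']:.2f}.png",I[:,:,::-1])
# scene: red band, green rim, along the projected collar axis
ax=np.array([-.433,.25,.866])
I=env.get_image("scene").astype(float)
for s in np.arange(-.02,.06,.004):
    u=proj("scene",[C+s*ax])[0]; x,y=np.round(u).astype(int); print(round(s,3),u.round(1),I[y,x].astype(int),end=" ; ")
E
python3 chk.py
```

```text
clock: 11.85
eef_pos: [0.5805, 0.0155, 0.2035]
orientation: [0.25, 0.247, 0.934, -0.066]
ft_force: [-0.0, -0.3, 4.2]
gripper_width: 0.0248
gripper_force: 59.9
collar in tool [-0.0028 -0.001   0.0452] to go 0.0007190460554414371
red [(205, -57), (206, -49), (207, -41), (208, -34), (209, -29), (210, -23), (211, -13), (212, 0), (213, 17), (214, 35), (215, 46), (216, 48), (217, 49), (218, 49), (219, 48), (220, 38), (221, 19), (222, 6), (223, 0), (224, 0), (225, 0)]
-0.02 [315.9 198.3] [63 99 61] ; -0.016 [316.  196.9] [ 62 100  60] ; -0.012 [316.  195.4] [61 97 58] ; -0.008 [316.1 193.9] [61 95 55] ; -0.004 [316.1 192.4] [108  89  55] ; 0.0 [316.2 191. ] [133  72  54] ; 0.004 [316.3 189.5] [131  89  81] ; 0.008 [316.3 188. ] [119 104  97] ; 0.012 [316.4 186.5] [116 107 104] ; 0.016 [316.4 185.1] [114 109 102] ; 0.02 [316.5 183.6] [115 109 104] ; 0.024 [316.5 182.1] [113 108 102] ; 0.028 [316.6 180.6] [115 109 103] ; 0.032 [316.6 179.1] [113 109 103] ; 0.036 [316.7 177.6] [112 107 101] ; 0.04 [316.7 176.1] [109 102  98] ; 0.044 [316.8 174.7] [97 92 87] ; 0.048 [316.8 173.2] [65 59 54] ; 0.052 [316.9 171.7] [55 50 44] ; 0.056 [316.9 170.2] [56 50 46] ;
```

```bash
python3 - <<'E'
from h import *
p,r=pose(); C=np.array([.5445,.036,.2764])+r.apply([-.0022,-.001,.129]); ax=-r.as_matrix()[:,2]
for n in("scene",):
    c=env.camera_info(n); W=np.array(c["world_to_cam"]); o=-W[:3,:3].T@W[:3,3]; v=o-C; v-=ax*(v@ax); v/=np.linalg.norm(v)
    I=env.get_image(n).astype(float); prof=I[:,315:318].mean(1)
    for y in range(170,198): print(y,prof[y].astype(int),end=" ")
    print(); sh=0
    for nm,s,R_ in(("rim near",0,.018),("rim outer",0,.025),("rim far",0,-.018),("band bottom",-.005,.01),("band mid",0,.01),("band top",.005,.01),("knob bottom",.045,.01),("knob top",.08,0)):
        print(nm,proj(n,[C+s*ax+R_*v],c)[0].round(2))
E
```

```text
170 [54 48 43] 171 [55 50 45] 172 [55 49 43] 173 [64 59 54] 174 [80 76 70] 175 [98 93 88] 176 [108 102  96] 177 [110 105  98] 178 [112 105 100] 179 [112 106  99] 180 [113 107 101] 181 [112 106 100] 182 [113 107 101] 183 [114 108 102] 184 [114 109 103] 185 [114 109 103] 186 [115 109 104] 187 [117 110 104] 188 [120 102  97] 189 [131  88  82] 190 [140  71  62] 191 [133  72  53] 192 [107  87  54] 193 [76 95 57] 194 [63 96 58] 195 [59 95 56] 196 [59 98 58] 197 [ 60 100  58] 
rim near [316.18 191.63]
rim outer [316.17 191.89]
rim far [316.22 190.33]
band bottom [316.13 193.19]
band mid [316.19 191.33]
band top [316.25 189.47]
knob bottom [316.72 174.48]
knob top [317.13 161.16]
```

The scene view agrees: the band is about 1 mm high. I nudge 1 mm, then release.

```bash
python3 -m jog '[0,0,0.02,0,0,0, 0,0,0,0,0,0, 0,0,0,0,0,0]'; python3 -m jog '[0,0,0,0,0,0, 0,0,0,0,0,0, 0,0,0,0,0,0, 0,0,0,0,0,0, 0,0,0,0,0,0]' 0.2;  python3 - <<'E'
from h import *
I=env.get_image("scene").astype(float)[:,315:318].mean(1)
print([(y,*I[y,:2].astype(int)) for y in list(range(171,178))+list(range(186,196))])
E
```

```text
clock: 12.48
eef_pos: [0.5809, 0.0153, 0.2026]
orientation: [0.25, 0.247, 0.934, -0.066]
ft_force: [1.4, -0.8, 4.6]
gripper_width: 0.0244
gripper_force: 59.9
clock: 13.1
eef_pos: [0.5806, 0.0153, 0.2023]
orientation: [0.25, 0.247, 0.934, -0.066]
ft_force: [-0.2, -0.1, -0.2]
gripper_width: 0.0344
gripper_force: 0.0
[(171, np.int64(56), np.int64(50)), (172, np.int64(56), np.int64(50)), (173, np.int64(60), np.int64(54)), (174, np.int64(72), np.int64(67)), (175, np.int64(91), np.int64(86)), (176, np.int64(106), np.int64(101)), (177, np.int64(111), np.int64(104)), (186, np.int64(115), np.int64(110)), (187, np.int64(116), np.int64(109)), (188, np.int64(118), np.int64(104)), (189, np.int64(126), np.int64(90)), (190, np.int64(136), np.int64(74)), (191, np.int64(132), np.int64(73)), (192, np.int64(107), np.int64(87)), (193, np.int64(77), np.int64(97)), (194, np.int64(62), np.int64(97)), (195, np.int64(59), np.int64(96))]
```

```bash
python3 -m jog '[0,0,0,0,0,0, 0,0,0,0,0,0, 0,0,0,0,0,0, 0,0,0,0,0,0, 0,0,-0.2,0,0,0, 0,0,-0.3,0,0,0, 0,0,-0.4,0,0,0, 0,0,-0.5,0,0,0, 0,0,-0.5,0,0,0, 0,0,-0.5,0,0,0, 0,0,-0.3,0,0,0, 0,0,0,0,0,0, 0,0,0,0,0,0]' -0.5;  python3 - <<'E'
from h import *
I=env.get_image("scene").astype(float)[:,315:318].mean(1)
print([(y,*I[y,:2].astype(int).tolist()) for y in list(range(158,164))+list(range(172,178))+list(range(186,196))])
import cv2
a=cv2.imread("pics/top0.png").astype(int); b=env.get_image("top")[:,:,::-1].astype(int)
for l in("stand","mug","coaster","honey","sugar_bowl","spoon","teapot"):
    d=env.find_in("top",l); print(l,np.round(d[0]["bbox"]).tolist() if d else None)
E
```

```text
clock: 14.78
eef_pos: [0.5218, 0.0486, 0.3186]
orientation: [0.25, 0.247, 0.934, -0.066]
ft_force: [0.1, 0.5, -0.6]
gripper_width: 0.0642
gripper_force: 0.0
[(158, 243, 234), (159, 239, 229), (160, 229, 216), (161, 191, 176), (162, 123, 111), (163, 72, 65), (172, 59, 54), (173, 61, 56), (174, 73, 67), (175, 92, 86), (176, 106, 100), (177, 110, 105), (186, 115, 109), (187, 116, 109), (188, 119, 105), (189, 127, 92), (190, 134, 74), (191, 131, 73), (192, 107, 87), (193, 78, 96), (194, 63, 96), (195, 60, 95)]
stand [262.0, 188.0, 280.0, 219.0]
mug [271.0, 138.0, 292.0, 168.0]
coaster [366.0, 225.0, 394.0, 250.0]
honey [202.0, 163.0, 225.0, 185.0]
sugar_bowl [177.0, 202.0, 205.0, 230.0]
spoon [308.0, 234.0, 356.0, 254.0]
teapot [309.0, 148.0, 362.0, 205.0]
```

The tube stayed put on release, and the bystanders haven't moved. Handing in.

```bash
python3 -c "
from bench import env
print(env.finish_job())"
```

```text
the job is handed in; nothing more can be done
None
```

The tube is sitting in the green neck with its red band level with the rim, to within about 1 mm by my measurement; it's released, the bystanders I checked haven't moved, and the job was handed in at about 15 s.

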